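# Hook and lock a kitchen rack shelf, then load the bento tray

### The arm

A 6-joint arm with a two-finger parallel gripper is mounted at the origin on the work surface. World frame = base frame: x ahead of the robot, y to its left, z up, the work surface at z = 0. Lengths are in mm, angles in rad, forces in N, time in s.
With the tool pointing down it reaches from about 250 to 725 mm from the base axis. Payload 4 kg.
Tool frame: the origin (TCP) lies midway between the tips of the shut fingers; the grasp point (between the pads) lies 19 mm behind it (r.grip_depth is the distance from the TCP to the grasp point, in mm); z points along the fingers, y is the line along which they close (so a half turn about z gives the same grasp; the last joint's range is limited). The gripper opens to 85 mm and grips with 20 to 120 N. Pads are 22 mm wide; open, the fingers measure 114 mm over their backs; the gripper's body (76 mm by 85 mm) begins 54 mm behind the grasp point. The pads swing forward as they close: fully open they stand 13 mm farther back than shut.
Start: joints at [-1.283, 0.241, 0.005, 1.335, 0, 1.571], TCP at [141.92, -479.435, 231.306] pointing down, gripper open.
Joint ranges: [-2.72, 2.72], [-1.05, 1.87], [-1.09, 1.28], [-1.99, 2.15], [-1.42, 1.44], [-3.14, 3.14]. Speed limits (rad/s): [2.79, 2.79, 3.14, 3.14, 3.14, 3.14].

### API

Orientations are given as a unit quaternion [w, x, y, z].
In Python, from cell import sensors, optics, workorder, silhouettes, mark_of, r gives the robot as it stands.
- The arm moves only by the tool move_arm, never from a script. Its argument "motion" is a list of rows, each a list of 3 entries, a list of its own where there are three numbers: the shift along the world's x, y, z in mm, then the turn about the world's z in degrees, then the finger opening in mm, from 0 to 85.4. A call has 1 to 20 rows; each row is the pose to reach, as a shift and turn from the pose commanded when the call began; what a row does not reach only later rows make up. A row lasts 1/8 s, in which the tool goes at most 62.5 mm and 10.7 degrees, less where a joint would pass 70% of its speed; a pose out of reach is approached as far as the arm can. A call with a gripper value outside its range is refused whole. The fingers move at their own pace and stop on an object; the grip force is fixed at half the most. Time passes only in rows, so rows that repeat a pose let the fingers close. It gives the time, the measured TCP pose, the force, the opening and the grip force at its end, in the units of the state.
- sensors.state(): the state, without advancing time (a new reading comes with each control period).
- optics.read_camera(name): name is "side" or "top"; returns the picture (420x560x3 uint8, blue, green, red); there is no depth.
- optics.get_calibration(name): a dict with "intrinsics" (3x3 intrinsics, pixels), "D" ([k1, k2, p1, p2, k3] as OpenCV has them; the pictures are not rectified), "rvec" (rotation vector, rad) and "tvec" (3), from world to camera coordinates, as OpenCV has them. Camera axes: x right, y down, z forward; pixel columns grow to the right and rows downward; lengths in mm; the calibration is good to about 2 mm. A picture is of the moment at which its call begins. get_calibration takes no time and is no camera call.
- workorder.close_job(): hands the job in; it is judged then, once.
Trained networks look in the newest picture that a camera, given by its name, has taken for a name from the list of things; names that differ only in an ending like _2 or _b are one class to them, and where a whole thing is asked for, a point or a joint stands for the part that bears it (a point fixed in the world has none). Each returns a list of dicts, best first, with "score" (0 to 1); they miss things now and then, are a little off and sometimes report something else, mostly with a low value. They report only what shows in the picture. A call takes as long as a camera call. They do not tell look-alikes from the thing itself.
- silhouettes(query, camera): "pixels" (420x560 bool, what is visible of it).
- mark_of(query, camera): "centre" ([x, y, z] in mm, in world coordinates, good to about 4 mm: a listed point, or the origin of a listed thing).
The state is a dict: "time": time; "joints": joint angles; "joint_vel": joint speeds; "tau": joint torques, N m; "position": TCP position; "orientation": TCP orientation; "ft_force": force on the tool from outside, world axes, zero at the start; "moment": the same for the moment, N m; "grip_width": finger opening in mm; "finger_force": force on a finger pad.
Only numpy, scipy, OpenCV 4.12 (cv2) and the standard library are available. Lean on these libraries where they do the work, as an engineer would, in place of code of your own. Each camera call takes 0.05 s, during which the arm holds its last target. There are 200 camera calls.

### The job

Fit the loose steel shelf to the slotted steel upright: hook both of its claws through the two slots, then press the shelf down close to the upright until it is fully home and the spring catch has snapped out over it. Then stand the open bento tray, right way up and flat, on the locked shelf inside its raised edges, let go, and leave the other things on the bench where they are.

Things in the scene. Friction and masses are not known exactly. Their poses are not given: they have to be found in the camera images.
- stand: Fixed stainless slotted upright. Origin: on the bench, at the middle of its plate's front face; x points through the plate, away from the robot's side (yaw varies), y left, z up. Plate 140 wide, 5 thick (x 0 to +5), top 235 above the bench. Flanges at y = +-67 run 40 back from it; behind the slots it is open. Foot 190 (x -95 to +95) x 170 x 10 high.
- stand_slots (a point): Point on the plate's front face midway between its two upright slots, at half their height (196 mm above the bench). Axes as the stand's. The slots go right through, centred at y = -32 and +32, each 16 wide, from 173 to 219 above the bench.
- catch (a joint): Spring catch in the upright's middle: how far its nose is pushed back into the plate, m. 0 = sprung right out (free, or locked over the shelf's bar), at most 0.010. It springs out by itself (3.5 N out, 6 N pushed back). Upper face sloped, underside flat. Pressing the shelf's bar down past it takes about 8 to 12 N, more than the shelf's own weight.
- catch_nose (a point): Lower front edge of the catch's nose: 6 mm in front of the plate, on its middle line, 139.5 mm above the bench when out. The nose is 16 wide, 17 high.
- shelf_grip (a point): Loose steel bracket shelf, 0.32 kg, right way up on the bench, claws away from the robot. Point: on its central spine, half-way up, 15 mm above the flat underside, near the centre of mass. x points to the claws, y left, z up. Spine: bar along x, 12 wide, 30 high, grip from above; 41 mm free at each side for x -46 to +60. Shelf 180 (x -70 to +110) x 106 wide; back frame 100 high.
- shelf_deck (a point): Point 6 mm behind (+x) and 15 mm above shelf_grip, on the level (30 mm above the underside) on which a tray rests, formed by the spine and two cross bars. Side plates and front lip stand 10 above it. Room open from above between front lip and press ledge: 137 (x -68 to +69), 94 wide between the side plates.
- shelf_press (a point): Middle of the flat press ledge along the top of the shelf's back frame, on its upper face: 88 behind (+x), 85 above shelf_grip, 22 in front of the rear face. Ledge 35 (x) x 70 x 6 thick. Press straight down here: pressed far out from the upright, the shelf binds. Hanging on the catch it is about 200 above the bench, home 183 to 185; the upright's top is at 235.
- shelf_bar (a point): 6 mm cross bar (round below, flat on top) in the window of the back frame, 50 above the underside, 107 behind shelf_grip; the catch locks above it. Frame 6 thick, rear face 110 behind shelf_grip. Lowering the hooked shelf, the bar meets the catch with the underside about 106 to 110 above the bench (tabs hooked by 5 to 9; let go, it hangs there). Home: underside 85 high at the rear, sagging to 80 at shelf_grip.
- shelf_claws (a point): Midway between the lower ends of the claw tabs: 121 behind (+x), 43 above shelf_grip. Claws at y = -32 and +32, 8 wide: neck 88 to 98 above the underside, from the rear face 14 back; at its end a tab, 6 thick, hangs to 58 above. They enter the slots with underside 115 to 121 above the bench, level and square, until the rear face is within 2.5 mm of the plate; home: 143 above the bench.
- tray_centre (a point): Open lime plastic bento tray with one cross wall, 110 (x) x 60 (y) x 50 high, walls 3 thick, 0.12 kg. Point: its centre, half-way up (25 mm above its underside). Grip across the 60 mm width. It fits the shelf lengthwise along the shelf's x, its centre then 25 mm above shelf_deck.
- jar_c (a point): Bystander: glass jar with steel cap, 70 diameter x 110 high; point 55 above its underside.
- mug_c (a point): Bystander: white mug, 80 diameter x 90 high; point 45 above its underside.
- container_c (a point): Bystander: glass container with white locking lid, 156 x 120 x 67 high; point 33 above its underside.
- mould_a_c (a point): Bystander: grey egg mould, two cups on a 120 x 80 base, 34 high; point 17 above its underside.
- mould_b_c (a point): Bystander: the other egg mould, same shape.
Not all that is in view belongs to the job. What is meant by the part that bears tray_centre is not purple, and is the larger of those in its own colour.

How it is judged:
By the outcome, as a careful person would: the job done as asked, in the order asked, and still so for the second after the job is handed in, with the robot touching nothing.
It also fails if it takes over 72 s, if anything falls off the work surface, if the arm or the gripper's body presses on something with over 40 N, if the wrist force passes 120 N, or if a joint passes its speed limit or range.

## Working session

There is one attempt and no reset: what is moved stays moved. The work goes in short steps, Python scripts to look and compute and a tool call to move; the robot and the scene stay as the last step left them, time stands still between calls to the robot, and variables do not carry over. Pictures are saved under pics/ and viewed, at most 10 in all, crops included, and the job is handed in when it is done.

Besides the shell and the picture viewer there is one more tool, called after "Call:" as name([rows], argument=value, ...), one row to a line, values as JSON. move_arm: Moves the arm, as the interface text tells. Its arguments: {"type":"object","properties":{"motion":{"type":"array"}},"required":["motion"]}

```bash
mkdir -p pics; ls
python3 - <<'E'
from cell import sensors, optics, silhouettes, mark_of, r
import cv2
for c in("side","top"): cv2.imwrite(f"pics/{c}0.png",optics.read_camera(c))
s=sensors.state();print(s['time'],s['position'],s['orientation'],s['grip_width'],r.grip_depth)
for q in["stand","stand_slots","catch_nose","shelf_grip","shelf_press","shelf_claws","shelf_bar","shelf_deck","tray_centre"]:
  for c in("side","top"):
    print(q,c,[( [round(float(v)) for v in d['centre']],round(d['score'],2)) for d in mark_of(q,c)][:5])
for c in("side","top"):
  k=optics.get_calibration(c);print(k)
E
```

```text
pics
0.1 [ 141.75895926 -478.91250031  230.49113848] [-9.29984511e-04  9.89665784e-01  1.43390198e-01 -1.46147123e-04] 85.47637845359607 18.700000000000003
stand side [([571, -285, 57], 0.72), ([629, -57, -2], 0.69)]
stand top [([628, -60, 2], 0.61), ([459, 302, 27], 0.22)]
stand_slots side [([630, -55, 195], 0.6)]
stand_slots top []
catch_nose side [([555, -285, 43], 0.25)]
catch_nose top []
shelf_grip side [([446, -295, 14], 0.7)]
shelf_grip top [([451, -298, 15], 0.77)]
shelf_press side [([534, -291, 102], 0.8)]
shelf_press top [([535, -287, 104], 0.85), ([571, -285, 58], 0.69)]
shelf_claws side [([569, -290, 60], 0.76)]
shelf_claws top [([570, -290, 55], 0.9)]
shelf_bar side [([554, -283, 44], 0.74)]
shelf_bar top []
shelf_deck side [([454, -300, 36], 0.6)]
shelf_deck top [([455, -287, 31], 0.94)]
tray_centre side [([464, 302, 27], 0.87), ([404, 433, 19], 0.82), ([474, 160, 16], 0.72)]
tray_centre top [([404, 433, 23], 0.9), ([461, 301, 23], 0.71), ([477, 160, 15], 0.59)]
{'intrinsics': array([[425.46606075,   0.        , 278.74752599],
       [  0.        , 425.46606075, 202.32914986],
       [  0.        ,   0.        ,   1.        ]]), 'D': array([-0.09491149,  0.        ,  0.        ,  0.        ,  0.        ]), 'rvec': array([ 0.45457868, -2.6980675 ,  1.20898872]), 'tvec': array([ 527.55239184,  228.33242028, 1424.75212972])}
{'intrinsics': array([[475.19198116,   0.        , 275.59533595],
       [  0.        , 475.19198116, 211.50873556],
       [  0.        ,   0.        ,   1.        ]]), 'D': array([-0.04501412,  0.        ,  0.        ,  0.        ,  0.        ]), 'rvec': array([ 2.1815008 , -2.21102345,  0.08610006]), 'tvec': array([  -4.37436558,  588.8081214 , 1570.6593788 ])}
```

View pics/top0.png

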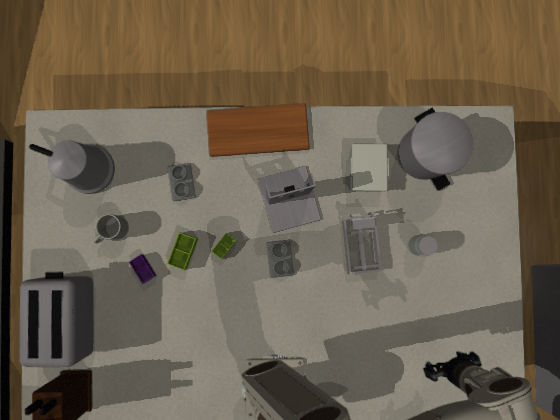

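View pics/side0.png

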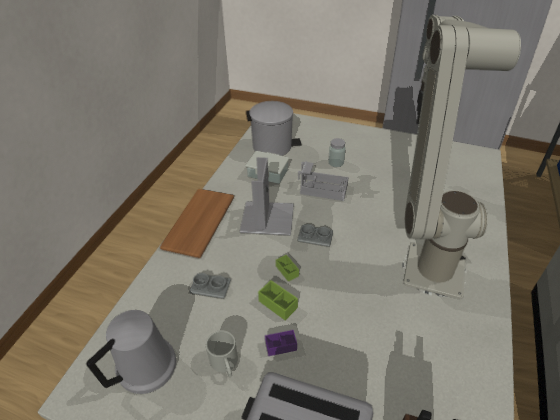

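The lime trays are at top px (182,250), which is large, and (224,245), which is small. The purple one is at (143,268). The large lime one fits "not purple, larger of its colour". The shelf is at (362,243) and the stand at (290,195). I'll confirm in a crop and fit poses from the silhouettes.

```bash
cat > h.py <<'E'
from cell import sensors, optics, silhouettes, mark_of, r
import cv2, numpy as np
from scipy.optimize import minimize
K={c:optics.get_calibration(c) for c in("side","top")}
def proj(P,c):
    k=K[c]; return cv2.projectPoints(np.float64(P).reshape(-1,1,3),k['rvec'],k['tvec'],k['intrinsics'],k['D'])[0].reshape(-1,2)
def box(x0,x1,y0,y1,z0,z1): return np.array([[x,y,z] for x in(x0,x1) for y in(y0,y1) for z in(z0,z1)],float)
MODEL={'stand':[box(-95,95,-85,85,0,10),box(0,5,-70,70,0,235),box(0,45,64,70,0,235),box(0,45,-70,-64,0,235)],
'shelf_grip':[box(-70,110,-53,53,0,40),box(104,110,-35,35,0,100),box(70,106,-35,35,94,100)],
'tray_centre':[box(-55,55,-30,30,0,50)]}
def place(P,p,z=0):
    c,s=np.cos(p[2]),np.sin(p[2]); return P@np.array([[c,s,0],[-s,c,0],[0,0,1]])+[p[0],p[1],z]
S=4
def render(m,p,c,z=0):
    im=np.zeros((420*S,560*S),np.uint8)
    for b in MODEL[m]:
        cv2.fillConvexPoly(im,cv2.convexHull(np.round((proj(place(b,p,z),c)+.5)*S).astype(np.int32)),1)
    return im
def fit(m,masks,p0,z=0):
    big={c:cv2.resize(v.astype(np.uint8),None,fx=S,fy=S,interpolation=cv2.INTER_NEAREST) for c,v in masks.items()}
    def cost(q):
        p=[q[0],q[1],q[2]/100]
        return sum(1-(a&b).sum()/max(1,(a|b).sum()) for a,b in((render(m,p,c,z),big[c]) for c in big))
    x0=np.array([p0[0],p0[1],p0[2]*100])
    o=minimize(cost,x0,method='Nelder-Mead',options=dict(initial_simplex=[x0,x0+[8,0,0],x0+[0,8,0],x0+[0,0,10]],xatol=.1,fatol=1e-4))
    return o.x[0],o.x[1],o.x[2]/100,o.fun
E
python3 - <<'E'
from h import *
im={c:optics.read_camera(c) for c in K}
G={'stand':(628,-58,.17),'shelf_grip':(449,-296,.05),'tray_centre':(463,302,-.3)}
out=im['top'].copy(); outs=im['side'].copy()
for m,g in G.items():
    ms={}
    for c in K:
        u=proj([g[0],g[1],20],c)[0].astype(int)
        best=[(d['pixels'],d['score']) for d in silhouettes(m,c)]
        best=[b for b in best if b[0][max(0,u[1]-12):u[1]+12,u[0]-12:u[0]+12].any()]
        print(m,c,[(b[0].sum(),round(b[1],2)) for b in best])
        if best: ms[c]=best[0][0]
    for sel in [list(ms)]+[[c] for c in ms]:
        print(m,sel,np.round(fit(m,{c:ms[c] for c in sel},g),3))
    p=fit(m,ms,g)
    for c,o in(('top',out),('side',outs)):
        if c in ms: o[cv2.morphologyEx(ms[c].astype(np.uint8),cv2.MORPH_GRADIENT,np.ones((2,2),np.uint8))>0]=(0,0,255)
        e=cv2.resize(render(m,p,c),(560,420),interpolation=cv2.INTER_NEAREST)
        o[cv2.morphologyEx(e,cv2.MORPH_GRADIENT,np.ones((2,2),np.uint8))>0]=(255,0,0)
a=cv2.resize(out[145:285,130:410],None,fx=2.8,fy=2.8);b=cv2.resize(outs[150:350,200:360],None,fx=2,fy=2)
a2=cv2.resize(im['top'][145:285,130:410],None,fx=1.4,fy=1.4)
C=np.zeros((600,784,3),np.uint8);C[:392]=a;C[396:396+196,:392]=a2;
s=cv2.resize(outs[150:330,200:360],(185,204));C[394:598,396:581]=s
cv2.imwrite('pics/fit.png',C)
E
```

```text
stand side [(np.int64(2204), 0.68)]
stand top [(np.int64(2886), 0.78)]
stand ['side', 'top'] [ 6.28504e+02 -5.76610e+01  2.52000e-01  1.20000e-01]
stand ['side'] [ 6.26221e+02 -5.60860e+01  2.61000e-01  6.20000e-02]
stand ['top'] [ 6.32139e+02 -5.74540e+01  2.53000e-01  2.70000e-02]
shelf_grip side [(np.int64(1178), 0.8)]
shelf_grip top [(np.int64(1175), 0.96)]
shelf_grip ['side', 'top'] [ 4.54459e+02 -2.96374e+02  8.30000e-02  5.33000e-01]
shelf_grip ['side'] [ 4.53291e+02 -2.96365e+02  9.00000e-02  8.90000e-02]
shelf_grip ['top'] [ 4.54509e+02 -2.97107e+02  6.80000e-02  4.38000e-01]
tray_centre side [(np.int64(976), 0.95)]
tray_centre top [(np.int64(725), 0.94)]
tray_centre ['side', 'top'] [ 4.61079e+02  2.99504e+02 -3.68000e-01  1.43000e-01]
tray_centre ['side'] [ 4.56895e+02  3.00919e+02 -3.47000e-01  4.80000e-02]
tray_centre ['top'] [ 4.62243e+02  2.98835e+02 -3.71000e-01  4.50000e-02]
```

View pics/fit.png

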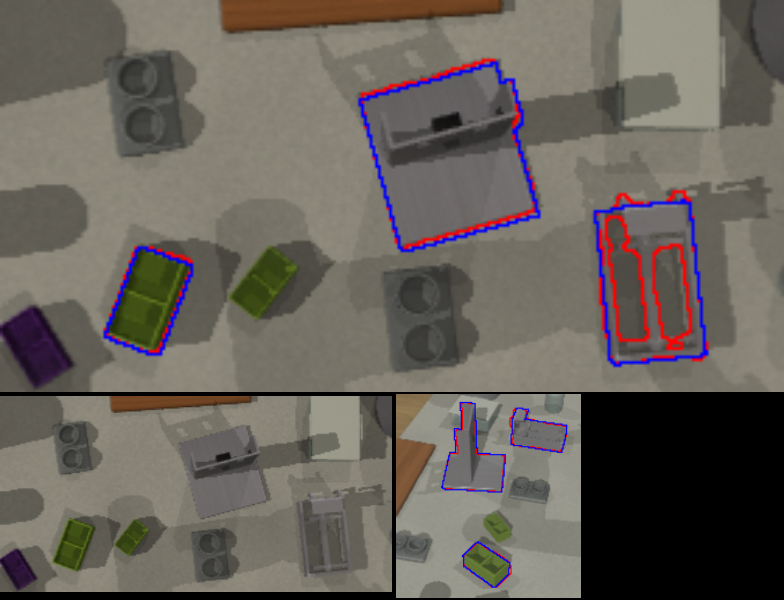

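The crop shows that the big lime tray at top px (182,250) is clearly larger than the small one at (224,245), so it's the target. The stand and tray fits overlay well. The shelf fit needs claws in the model and its holes filled, so I'll refine it.

```bash
cat >> h.py <<'E'
MODEL['shelf_grip']+=[box(110,124,y-4,y+4,88,98) for y in(-32,32)]+[box(118,124,y-4,y+4,58,98) for y in(-32,32)]
def fill(m):
    cs=cv2.findContours(m.astype(np.uint8),cv2.RETR_EXTERNAL,cv2.CHAIN_APPROX_NONE)[0]
    o=np.zeros(m.shape,np.uint8); cv2.drawContours(o,cs,-1,1,-1); return o
E
python3 - <<'E'
from h import *
ms={}
for c in K:
    optics.read_camera(c); ms[c]=fill(silhouettes('shelf_grip',c)[0]['pixels'])
for sel in(['top','side'],['top'],['side']): print(sel,np.round(fit('shelf_grip',{c:ms[c] for c in sel},(449,-296,.08)),3))
# long edges yaw from top
E
```

```text
['top', 'side'] [ 4.50368e+02 -2.96688e+02  7.80000e-02  3.75000e-01]
['top'] [ 4.53434e+02 -2.97437e+02  9.40000e-02  2.72000e-01]
['side'] [ 4.48228e+02 -2.94735e+02  8.30000e-02  7.30000e-02]
```

Call:
move_arm([
  [[60,36,0],-5,45],
  [[120,72,0],-10,45],
  [[180,107,0],-12,45],
  [[240,143,-30],-12,45],
  [[290,172,-60],-12,45],
  [[308,182,-90],-12,45],
  [[308,182,-100],-12,45],
  [[308,182,-100],-12,45],
  [[308,182,-100],-12,45],
])

```text
time: 2.72
position: [449.6, -298.6, 132.5]
orientation: [0.001, 0.999, 0.038, 0.001]
ft_force: [-0.3, -0.9, -0.9]
grip_width: 44.8
finger_force: 0.0
```

Call:
move_arm([
  [[0,1,-40],0,45],
  [[0,1,-85],0,45],
  [[0,1,-115],0,45],
  [[0,1,-125],0,45],
  [[0,1,-126],0,45],
  [[0,1,-126],0,30],
  [[0,1,-126],0,15],
  [[0,1,-126],0,0],
  [[0,1,-126],0,0],
  [[0,1,-126],0,0],
  [[0,1,-126],0,0],
  [[0,1,-126],0,0],
])

```text
time: 4.22
position: [450.9, -296.9, 6.8]
orientation: [0.001, 0.999, 0.039, 0.001]
ft_force: [-0.4, 0.1, 6.5]
grip_width: 10.3
finger_force: 61.3
```

Call:
move_arm([
  [[0,0,20],0,0],
  [[0,0,50],0,0],
  [[0,0,85],0,0],
  [[0,0,112],0,0],
  [[0,0,118],0,0],
  [[0,25,118],1,0],
  [[0,60,118],3,0],
  [[5,100,118],5,0],
  [[15,140,118],7,0],
  [[25,175,118],9,0],
  [[29,193,118],10,0],
  [[29,199,118],10,0],
  [[29,200,118],10,0],
  [[29,200,118],10,0],
  [[29,200,118],10,0],
  [[29,200,118],10,0],
])

```text
time: 6.22
position: [478.9, -97.0, 123.4]
orientation: [0.0, 0.992, 0.126, 0.0]
ft_force: [0.1, -0.2, -4.4]
grip_width: 11.1
finger_force: 59.9
```

Run:
```python
from h import *
s=sensors.state();print(s['time'],s['position'],s['orientation'],s['ft_force'],s['moment'])
im={c:optics.read_camera(c) for c in K}
for q in["stand_slots","stand","shelf_grip","shelf_press","shelf_claws","shelf_bar"]:
  for c in K: print(q,c,[( [round(float(v)) for v in d['centre']],round(d['score'],2)) for d in mark_of(q,c)][:3])
a=cv2.resize(im['top'][150:270,230:350],(480,480),interpolation=cv2.INTER_CUBIC)
b=cv2.resize(im['side'][140:270,220:340],None,fx=2.6,fy=2.6,interpolation=cv2.INTER_CUBIC)
C=np.zeros((480,800,3),np.uint8);C[:,:480]=a;C[:b.shape[0],484:484+b.shape[1]]=b
cv2.imwrite('pics/pre.png',C)
```

```text
6.225 [478.88709626 -97.00821197 123.36255619] [6.99788056e-05 9.92084921e-01 1.25568705e-01 7.39023698e-05] [ 0.09926332 -0.19393535 -4.44912436] [-0.02770886  0.01808317  0.01405226]
stand_slots side [([479, -98, 152], 0.69), ([629, -57, 197], 0.65), ([580, -71, 162], 0.28)]
stand_slots top [([626, -56, 195], 0.74)]
stand side [([630, -53, -1], 0.89)]
stand top [([626, -58, 3], 0.81)]
shelf_grip side [([473, -99, 130], 0.97)]
shelf_grip top []
shelf_press side [([561, -78, 216], 0.89)]
shelf_press top [([560, -74, 222], 0.86)]
shelf_claws side [([593, -66, 174], 0.65)]
shelf_claws top [([595, -65, 171], 0.84), ([467, -491, 55], 0.4)]
shelf_bar side []
shelf_bar top [([582, -70, 166], 0.81), ([469, -489, 56], 0.7), ([630, -55, 195], 0.64)]
```

View pics/pre.png

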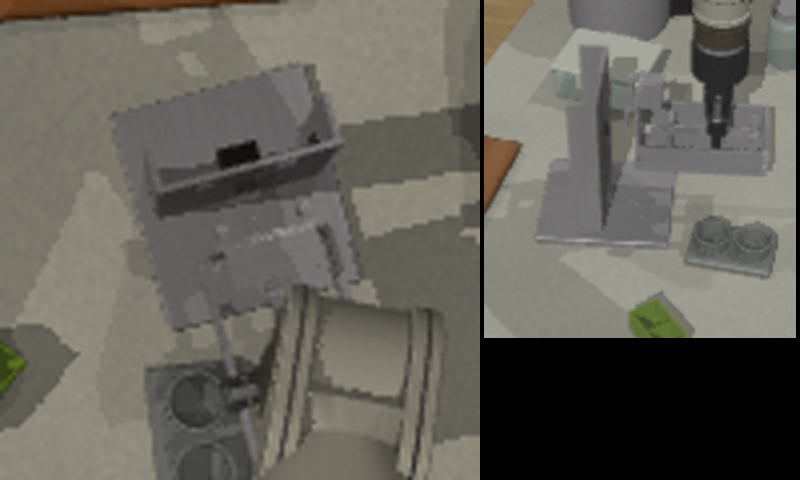

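Call:
move_arm([
  [[10,3.5,1],0,0],
  [[20,6,1],0,0],
  [[26,7.5,1],0,0],
  [[30,8.5,1],0,0],
  [[33,9.5,1],0,0],
  [[36,10,1],0,0],
  [[38,10.5,1],0,0],
  [[38,10.5,1],0,0],
])

```text
time: 7.92
position: [517.0, -85.9, 124.3]
orientation: [0.0, 0.992, 0.126, 0.0]
ft_force: [-0.1, 0.0, -3.4]
grip_width: 10.7
finger_force: 59.9
```

Call:
move_arm([
  [[1,0.3,0],0,0],
  [[2,0.5,0],0,0],
  [[3,0.8,0],0,0],
  [[4,1,0],0,0],
  [[4,1,0],0,0],
])

```text
time: 8.55
position: [521.0, -84.9, 124.3]
orientation: [0.0, 0.992, 0.126, 0.0]
ft_force: [-0.4, -0.3, -4.0]
grip_width: 10.5
finger_force: 59.9
```

Call:
move_arm([
  [[1,0.3,0],0,0],
  [[2,0.5,0],0,0],
  [[3,0.8,0],0,0],
  [[4,1,0],0,0],
  [[4,1,0],0,0],
])

```text
time: 9.18
position: [523.3, -84.4, 124.1]
orientation: [0.0, 0.992, 0.126, -0.002]
ft_force: [-5.6, -2.4, -1.5]
grip_width: 10.7
finger_force: 60.3
```

Call:
move_arm([
  [[-2.5,-0.6,0],0,0],
  [[-2.5,-0.6,0],0,0],
  [[-2.5,-0.6,-2],0,0],
  [[-2.5,-0.6,-4],0,0],
  [[-2.5,-0.6,-6],0,0],
  [[-2.5,-0.6,-8],0,0],
  [[-2.5,-0.6,-8],0,0],
])

```text
time: 10.05
position: [522.2, -84.5, 116.0]
orientation: [-0.0, 0.992, 0.126, -0.0]
ft_force: [0.3, 0.7, -3.5]
grip_width: 11.0
finger_force: 59.9
```

Call:
move_arm([
  [[0,0,-1],0,0],
  [[0,0,-2],0,0],
  [[0,0,-3],0,0],
  [[0,0,-4],0,0],
  [[0,0,-4],0,0],
])

```text
time: 10.68
position: [522.4, -84.6, 112.5]
orientation: [0.0, 0.992, 0.126, 0.0]
ft_force: [-1.0, -0.9, -2.0]
grip_width: 10.8
finger_force: 60.2
```

Call:
move_arm([
  [[0,0,-1],0,0],
  [[0,0,-2],0,0],
  [[0,0,-2],0,0],
])

```text
time: 11.05
position: [522.5, -84.7, 110.7]
orientation: [0.0, 0.992, 0.126, 0.0]
ft_force: [-3.2, -1.8, 1.7]
grip_width: 10.9
finger_force: 60.7
```

Run:
```python
from h import *
s=sensors.state();print(s['time'],s['position'],s['ft_force'],s['moment'])
im={c:optics.read_camera(c) for c in K}
for q in["shelf_grip","shelf_press","shelf_claws","shelf_bar"]:
  for c in K: print(q,c,[( [round(float(v)) for v in d['centre']],round(d['score'],2)) for d in mark_of(q,c)][:3])
a=cv2.resize(im['top'][160:260,240:340],(400,400),interpolation=cv2.INTER_CUBIC)
b=cv2.resize(im['side'][140:240,230:330],(400,400),interpolation=cv2.INTER_CUBIC)
cv2.imwrite('pics/hook.png',np.hstack([a,b]))
```

```text
11.05 [522.48087837 -84.67134321 110.72155421] [-3.15139205 -1.77129282  1.66419432] [-0.02517369 -0.01119695 -0.02083529]
shelf_grip side [([519, -85, 120], 0.63)]
shelf_grip top []
shelf_press side []
shelf_press top [([604, -62, 208], 0.56)]
shelf_claws side [([637, -55, 158], 0.82)]
shelf_claws top [([638, -56, 163], 0.75)]
shelf_bar side []
shelf_bar top [([624, -56, 153], 0.82)]
```

View pics/hook.png

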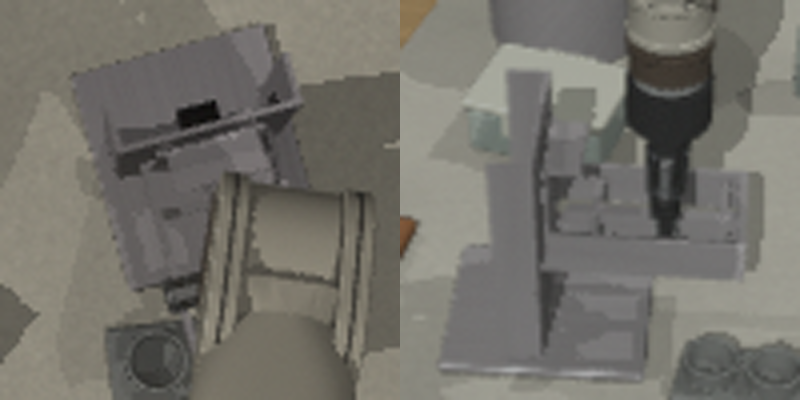

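Call:
move_arm([
  [[0,0,0],0,20],
  [[0,0,0],0,40],
  [[0,0,0],0,40],
  [[0,0,0],0,40],
  [[0,0,15],0,40],
  [[0,0,45],0,40],
  [[0,0,85],0,30],
  [[0,0,115],0,0],
  [[0,0,120],0,0],
  [[20,5,120],0,0],
  [[50,13,120],0,0],
  [[75,19,120],0,0],
  [[82,21,120],0,0],
  [[82,21,120],0,0],
])

```text
time: 13.3
position: [603.9, -63.4, 229.4]
orientation: [-0.0, 0.992, 0.126, -0.001]
ft_force: [-0.1, -0.3, 0.5]
grip_width: 0.3
finger_force: 0.0
```

Run:
```python
from h import *
im={c:optics.read_camera(c) for c in K}
for q in["shelf_grip","shelf_press","shelf_claws","shelf_bar"]:
  for c in K: print(q,c,[( [round(float(v)) for v in d['centre']],round(d['score'],2)) for d in mark_of(q,c)][:3])
cv2.imwrite('pics/prepress.png',cv2.resize(im['side'][120:240,230:350],(480,480),interpolation=cv2.INTER_CUBIC))
```

```text
shelf_grip side [([519, -87, 113], 0.6), ([520, -85, 131], 0.49), ([624, -57, 146], 0.24)]
shelf_grip top []
shelf_press side [([597, -64, 204], 0.72)]
shelf_press top []
shelf_claws side [([635, -55, 159], 0.7)]
shelf_claws top []
shelf_bar side [([622, -56, 146], 0.73)]
shelf_bar top []
```

View pics/prepress.png

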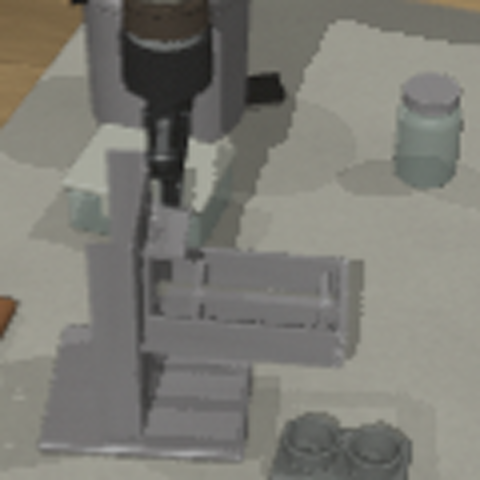

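The shelf hangs level on the catch with both claws hooked, and the fingertips are above the ledge (crop px 170,200). Next I press down.

Call:
move_arm([
  [[0,0,-12],0,0],
  [[0,0,-22],0,0],
  [[0,0,-27],0,0],
  [[0,0,-30],0,0],
  [[0,0,-33],0,0],
  [[0,0,-36],0,0],
  [[0,0,-36],0,0],
])

```text
time: 14.68
position: [604.3, -64.0, 196.0]
orientation: [0.001, 0.992, 0.126, 0.001]
ft_force: [-3.0, -1.9, 7.6]
grip_width: -0.2
finger_force: 3.9
```

Call:
move_arm([
  [[0,0,-2],0,0],
  [[0,0,-4],0,0],
  [[0,0,-6],0,0],
  [[0,0,-8],0,0],
  [[0,0,-9],0,0],
  [[0,0,-10],0,0],
  [[0,0,-10],0,0],
])

```text
time: 15.55
position: [604.6, -63.5, 184.3]
orientation: [0.0, 0.992, 0.126, 0.0]
ft_force: [0.3, -0.2, 2.7]
grip_width: -0.1
finger_force: 1.1
```

Call:
move_arm([
  [[0,0,-1],0,0],
  [[0,0,-2],0,0],
  [[0,0,-3],0,0],
  [[0,0,-3],0,0],
])

```text
time: 16.05
position: [604.7, -63.6, 184.1]
orientation: [0.0, 0.992, 0.126, 0.001]
ft_force: [-4.4, 0.3, 13.0]
grip_width: 0.4
finger_force: 6.6
```

Call:
move_arm([
  [[0,0,20],0,0],
  [[0,0,60],0,0],
  [[-20,10,90],-5,0],
  [[-50,50,90],-12,0],
  [[-75,100,80],-20,30],
  [[-95,155,60],-28,60],
  [[-115,212,30],-35.5,78],
  [[-130,270,0],-35.5,78],
  [[-140,325,-30],-35.5,78],
  [[-143,355,-50],-35.5,78],
  [[-143,363,-60],-35.5,78],
  [[-143,363,-60],-35.5,78],
  [[-143,363,-60],-35.5,78],
])

```text
time: 17.68
position: [392.2, -103.8, 167.4]
orientation: [-0.025, 0.989, -0.147, 0.002]
ft_force: [0.6, -0.7, 0.7]
grip_width: 78.1
finger_force: 0.0
```

Run:
```python
from h import *
s=sensors.state();print(s['position'],s['orientation'])
im={c:optics.read_camera(c) for c in K}
for q in["shelf_grip","shelf_press","shelf_deck","shelf_claws","shelf_bar","tray_centre","catch_nose"]:
  for c in K: print(q,c,[( [round(float(v)) for v in d['centre']],round(d['score'],2)) for d in mark_of(q,c)][:3])
a=cv2.resize(im['top'][160:260,240:340],(400,400),interpolation=cv2.INTER_CUBIC)
b=cv2.resize(im['side'][140:240,230:330],(400,400),interpolation=cv2.INTER_CUBIC)
cv2.imwrite('pics/home.png',np.hstack([a,b]))
```

```text
[ 392.16854155 -103.78263308  167.4237093 ] [-0.0250532   0.98880131 -0.14710111  0.00235823]
shelf_grip side [([519, -86, 92], 0.88)]
shelf_grip top [([522, -86, 94], 0.76)]
shelf_press side [([521, -83, 93], 0.17)]
shelf_press top [([600, -60, 187], 0.91), ([525, -82, 113], 0.51), ([458, 300, 24], 0.21)]
shelf_deck side [([524, -88, 118], 0.8)]
shelf_deck top []
shelf_claws side [([636, -55, 140], 0.64)]
shelf_claws top [([638, -56, 141], 0.65)]
shelf_bar side [([625, -58, 129], 0.64)]
shelf_bar top [([625, -60, 132], 0.68)]
tray_centre side [([403, 434, 20], 0.9), ([475, 160, 15], 0.81), ([463, 304, 23], 0.66)]
tray_centre top [([405, 436, 22], 0.74), ([474, 160, 17], 0.7), ([460, 301, 26], 0.66)]
catch_nose side [([538, 529, 44], 0.35), ([635, -56, 140], 0.32)]
catch_nose top [([630, -55, 197], 0.61)]
```

View pics/home.png

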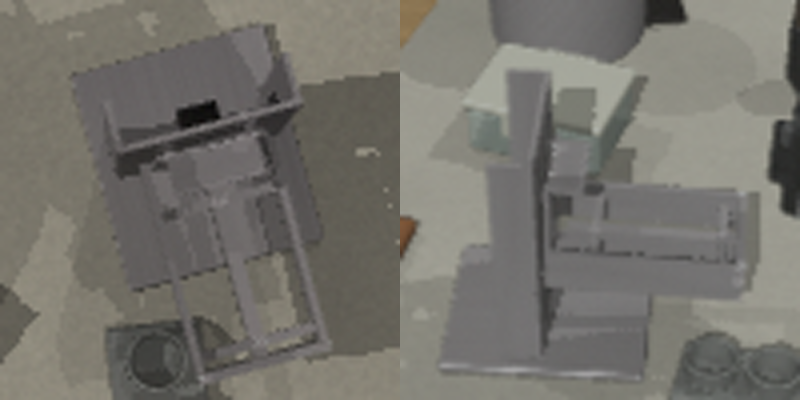

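Run:
```python
from h import *
s=sensors.state();print(s['time'],s['position'],np.round(s['joints'],3),np.round(s['joint_vel'],3))
```

```text
18.475 [ 392.97045674 -103.89728403  168.17424197] [-0.296  0.1   -0.339  1.134  0.05   3.141] [ 0.001  0.    -0.001  0.001 -0.001  0.001]
```

Call:
move_arm([
  [[0,0,0],0,78],
  [[0,0,0],0,78],
])

```text
time: 18.73
position: [392.9, -103.9, 168.2]
orientation: [-0.025, 0.989, -0.147, 0.003]
ft_force: [-0.2, -0.5, -0.7]
grip_width: 78.1
finger_force: 0.0
```

Joint 6 hit its range limit, so I'll use the half-turned grasp instead. First a small test move, to see which pose counts as commanded.

Call:
move_arm([
  [[0,0,20],10,78],
  [[0,0,40],20,78],
  [[0,0,40],20,78],
  [[0,0,40],20,78],
])

```text
time: 19.23
position: [392.6, -103.8, 207.5]
orientation: [-0.025, 0.999, 0.026, -0.002]
ft_force: [0.2, 0.6, -0.1]
grip_width: 78.3
finger_force: 0.0
```

Call:
move_arm([
  [[0,25,0],10,78],
  [[0,55,0],20.5,78],
  [[5,85,0],31,78],
  [[10,115,0],41.5,78],
  [[15,145,0],52,78],
  [[20,175,0],62.5,78],
  [[25,205,0],73,78],
  [[30,235,0],83.5,78],
  [[35,265,0],94,78],
  [[40,295,-20],104.5,78],
  [[50,325,-45],115,78],
  [[58,355,-70],125.5,78],
  [[64,380,-95],136,78],
  [[68,400,-108],146.5,78],
  [[68,404,-108],156,78],
  [[68,404,-108],156,78],
  [[68,404,-108],156,78],
])

```text
time: 21.35
position: [460.7, 299.6, 99.8]
orientation: [-0.004, 0.183, 0.983, -0.025]
ft_force: [-0.2, -0.5, -0.1]
grip_width: 78.0
finger_force: 0.0
```

Run:
```python
from h import *
from scipy.spatial.transform import Rotation as R
s=sensors.state();print(s['position'],s['orientation'],np.round(s['joints'],3)); q=s['orientation'];print(R.from_quat([*q[1:],q[0]]).as_matrix().round(3))
```

```text
[460.65676813 299.58691783  99.75580575] [-0.00399712  0.18300572  0.98278042 -0.02521062] [ 0.593  0.458 -0.038  1.116 -0.03   0.962]
[[-0.933  0.36  -0.017]
 [ 0.36   0.932 -0.048]
 [-0.001 -0.051 -0.999]]
```

Call:
move_arm([
  [[0,0,-30],0,78],
  [[0,0,-60],0,78],
  [[0,0,-80],0,78],
  [[0,0,-84],0,78],
  [[0,0,-84],0,70],
  [[0,0,-84],0,60],
  [[0,0,-84],0,45],
  [[0,0,-84],0,45],
  [[0,0,-84],0,45],
  [[0,0,-84],0,45],
])

```text
time: 22.6
position: [461.9, 300.4, 18.0]
orientation: [-0.003, 0.182, 0.983, -0.024]
ft_force: [-1.4, -1.9, 6.2]
grip_width: 59.2
finger_force: 65.1
```

Call:
move_arm([
  [[0,0,15],0,45],
  [[0,0,45],0,45],
  [[0,0,85],0,45],
  [[0,-15,125],0,45],
  [[0,-45,160],0,45],
  [[0,-85,185],4,45],
  [[0,-125,190],8,45],
  [[5,-165,190],13,45],
  [[10,-205,190],18,45],
  [[20,-245,190],23,45],
  [[30,-285,190],28,45],
  [[40,-320,190],32,45],
  [[50,-350,190],35.5,45],
  [[58,-373,185],35.5,45],
  [[61.5,-383,175],35.5,45],
  [[61.5,-385,160],35.5,45],
  [[61.5,-385,145],35.5,45],
  [[61.5,-385,140],35.5,45],
  [[61.5,-385,140],35.5,45],
])

```text
time: 24.98
position: [522.0, -84.2, 155.6]
orientation: [0.003, -0.128, 0.992, -0.025]
ft_force: [0.9, -0.4, -0.6]
grip_width: 59.5
finger_force: 64.6
```

Run:
```python
from h import *
im={c:optics.read_camera(c) for c in K}
for q in["shelf_grip","shelf_press","shelf_deck","tray_centre"]:
  for c in K: print(q,c,[( [round(float(v)) for v in d['centre']],round(d['score'],2)) for d in mark_of(q,c)][:3])
a=cv2.resize(im['top'][160:260,240:340],(400,400),interpolation=cv2.INTER_CUBIC)
b=cv2.resize(im['side'][140:240,230:330],(400,400),interpolation=cv2.INTER_CUBIC)
cv2.imwrite('pics/above.png',np.hstack([a,b]))
```

```text
shelf_grip side [([518, -87, 94], 0.81)]
shelf_grip top []
shelf_press side [([601, -65, 186], 0.75)]
shelf_press top [([601, -63, 186], 0.89)]
shelf_deck side [([525, -84, 116], 0.81), ([638, -56, 138], 0.55), ([517, -86, 95], 0.51)]
shelf_deck top []
tray_centre side [([477, 160, 18], 0.78), ([523, -85, 162], 0.68), ([404, 430, 18], 0.55)]
tray_centre top [([406, 435, 20], 0.59)]
```

View pics/above.png

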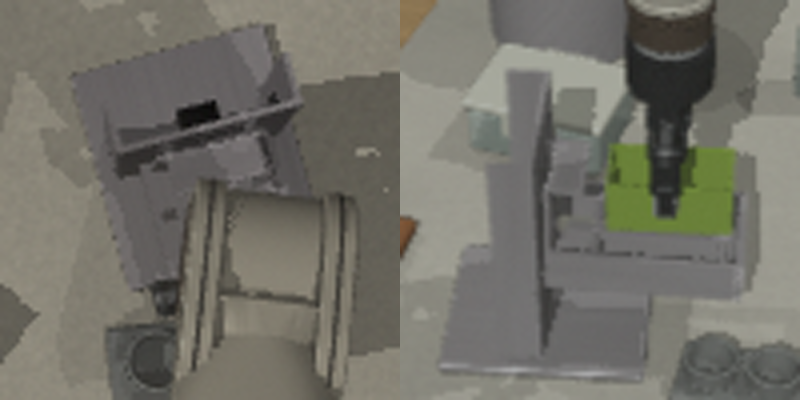

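The tray is held above the deck between the front lip (crop px 745,200) and the ledge (575,160). Lowering it now.

Call:
move_arm([
  [[0,0,-8],0,45],
  [[0,0,-16],0,45],
  [[0,0,-21],0,45],
  [[0,0,-23],0,45],
  [[0,0,-23],0,45],
])

```text
time: 26.1
position: [522.4, -84.9, 133.0]
orientation: [0.004, -0.127, 0.992, -0.025]
ft_force: [0.0, -0.4, -2.1]
grip_width: 59.1
finger_force: 64.6
```

Call:
move_arm([
  [[0,0,-1],0,45],
  [[0,0,-2],0,45],
  [[0,0,-3],0,45],
  [[0,0,-3],0,45],
])

```text
time: 26.6
position: [522.5, -85.0, 130.4]
orientation: [0.004, -0.127, 0.992, -0.025]
ft_force: [-0.0, -0.6, 1.0]
grip_width: 59.3
finger_force: 64.7
```

Call:
move_arm([
  [[0,0,-1],0,45],
  [[0,0,-1.5],0,45],
  [[0,0,-1.5],0,45],
])

```text
time: 26.98
position: [522.3, -85.1, 129.7]
orientation: [0.004, -0.127, 0.992, -0.025]
ft_force: [-4.4, 0.2, 6.3]
grip_width: 59.2
finger_force: 65.5
```

Contact. Releasing and retreating straight up.

Call:
move_arm([
  [[0,0,0],0,63],
  [[0,0,0],0,68],
  [[0,0,0],0,73],
  [[0,0,0],0,73],
  [[0,0,0],0,73],
  [[0,0,8],0,73],
  [[0,0,25],0,73],
  [[0,0,55],0,73],
  [[0,0,95],0,73],
  [[-40,0,120],0,73],
  [[-90,0,120],0,73],
  [[-140,0,120],0,73],
  [[-170,0,120],0,73],
  [[-170,0,120],0,73],
  [[-170,0,120],0,73],
])

```text
time: 28.85
position: [353.3, -85.0, 249.5]
orientation: [0.005, -0.127, 0.992, -0.025]
ft_force: [-0.8, -0.2, 0.2]
grip_width: 73.0
finger_force: 0.0
```

Run:
```python
from h import *
im={c:optics.read_camera(c) for c in K}
for q in["shelf_press","shelf_claws","shelf_deck","tray_centre","mould_b_c"]:
  for c in K: print(q,c,[( [round(float(v)) for v in d['centre']],round(d['score'],2)) for d in mark_of(q,c)][:3])
a=cv2.resize(im['top'][160:260,240:340],(400,400),interpolation=cv2.INTER_CUBIC)
b=cv2.resize(im['side'][140:240,230:330],(400,400),interpolation=cv2.INTER_CUBIC)
cv2.imwrite('pics/end.png',np.hstack([a,b]))
```

```text
shelf_press side [([602, -65, 186], 0.94)]
shelf_press top [([601, -62, 187], 0.7)]
shelf_claws side [([636, -55, 141], 0.68)]
shelf_claws top [([637, -57, 146], 0.89)]
shelf_deck side [([525, -84, 114], 0.8)]
shelf_deck top [([526, -82, 111], 0.59), ([521, -83, 138], 0.19)]
tray_centre side [([478, 162, 20], 0.83), ([520, -84, 135], 0.63), ([402, 436, 16], 0.62)]
tray_centre top [([519, -85, 140], 0.62), ([404, 434, 21], 0.6)]
mould_b_c side [([690, 309, 13], 0.9)]
mould_b_c top [([689, 310, 18], 0.96)]
```

View pics/end.png

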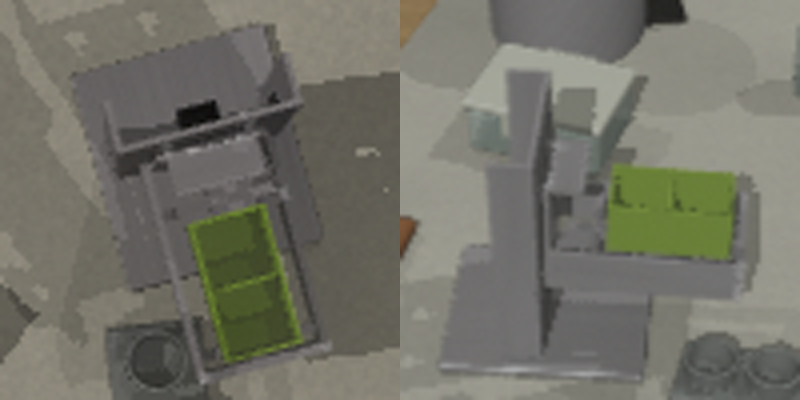

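The tray sits upright on the deck, inside the lip and side plates (top crop px 245,285). Its centre height of about 137 matches, and the shelf still reads home.

```bash
python3 -c "
from cell import workorder
print(workorder.close_job())"
```

```text
the job is handed in; nothing more can be done
None
```

The job is handed in: the shelf is hooked and pressed home (ledge at about 184 mm), the larger lime tray stands flat on it inside the raised edges, and the arm is clear. The catch's snap-out I inferred from that height and the drop in pressing force rather than seeing it, and the bystanders were never touched.

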